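Flip open the cap box and confirm the pick

TASK

At the packing bench, push the orange lid up by its front lip and on over past upright, so that it leans back and stays open by itself; then press the green button all the way in and let it come back out. Do it all by pushing, and do not pinch the lid. Leave the blue lid shut, the red button unpressed and the bottles, tin, jar, tape and carton standing where they are.

Things in the scene. Friction and masses are not known exactly. Their poses are not given: they have to be found in the camera images.
- orange_box: grey plastic box with the ORANGE lid, fixed to the bench: 110 mm deep (its own x), 160 mm wide (y), 100 mm high. Origin at the centre of its underside, z up; its x axis points from its front (the lip side, roughly towards the robot) to its back (the hinge side). Its lid is a plate 6 mm thick (9 mm but for its outermost 10 mm) lying on the rim.
- orange_lid_hinge (a point): hinge line of the orange lid, at its middle: the upper back edge of the box, 55 mm along the box's +x from the box's centre and 100.5 mm above the bench. Its axes turn with the lid; y is the hinge axis.
- orange_lid_lip (a point): middle of the free front edge of the orange lid, on its underside, 140 mm from the hinge. With the lid shut it is 100.5 mm above the bench and stands 30 mm out in front of the box's front wall, over the full 160 mm width, with free space below: fingers tilted 25 to 45 degrees forward of straight down get their tips under it.
- orange_lid (a joint): opening angle of the orange lid (rad): 0 shut and level, 1.57 upright, 2.0 leaning back against its stop. The hinge is nearly free (lid 0.15 to 0.31 kg, about 1 to 2 N at the lip): it falls shut below about 1.5 rad and falls open against the stop above that.
- blue_box: the same box with a BLUE lid, fixed to the bench; it is not to be opened. Origin and axes as for the orange one.
- blue_lid (a joint): opening angle of the blue lid (rad), 0 = shut; must stay shut.
- green_button_top (a point): centre of the top face of the GREEN push button, a round cap 32 mm across on a low grey housing fixed to the bench. It is pressed straight down.
- green_button (a joint): travel of the green button (m): 0 out, 0.006 fully in; a spring pushes it back, about 4 N fully in.
- red_button_top (a point): centre of the top face of the RED push button, same size, beside the green one; not to be pressed.
- red_button (a joint): travel of the red button (m), 0 out.
- wax_tin: loose aluminium tin 68 mm across, 45 mm high, origin under its centre; leave alone
- soap_bottle: loose amber bottle 50 mm across, 130 mm high, origin under its centre; leave alone
- tape_roll: loose cardboard-coloured roll of tape 90 mm across, 48 mm high, origin under its centre; leave alone
- polish_bottle: loose white bottle 50 mm across, 140 mm high, origin under its centre; leave alone
- carton_small: loose cardboard carton 90 x 70 x 60 mm, origin under its centre; leave alone
- coating_jar: loose green glass jar 56 mm across, 60 mm high, origin under its centre; leave alone

How it is judged:
By the outcome, as a careful person would: the job done as asked, in the order asked, and still so for the second after the job is handed in, with the robot touching nothing.
It also fails if it takes over 50 s, if anything falls off the work surface, if the arm or the gripper's body presses on something with over 40 N, if the wrist force passes 120 N, or if a joint passes its speed limit or range.

ROBOT

A 7-joint arm with a two-finger parallel gripper is mounted at the origin on the work surface. World frame = base frame: x ahead of the robot, y to its left, z up, the work surface at z = 0. Lengths are in m, angles in degrees, forces in N, time in s.
With the tool pointing down it reaches from about 0.4 to 0.85 m from the base axis. Payload 6.9 kg.
Tool frame: the origin (TCP) lies at the very end of the fingers, on their centre line; the grasp point (between the pads) lies 19 mm behind it; z points along the fingers, y is the line along which they close (so a half turn about z gives the same grasp; the last joint's range is limited). The gripper opens to 85 mm and grips with 20 to 120 N. Pads are 22 mm wide; open, the fingers measure 114 mm over their backs; the gripper's body (76 mm by 85 mm) begins 54 mm behind the grasp point. The pads swing forward as they close: fully open they stand 13 mm farther back than shut.
Start: joints at [-61.507, 29.078, -13.613, 85.955, 7.202, 65.827, -8.869], TCP at [0.239, 0.578, 0.197] pointing down, gripper open.
Joint ranges: [-176.47, 176.47], [-13.61, 117.27], [-81.72, 77.17], [0.22, 143.17], [-87.28, 267.28], [10, 112.55], [-165.47, 165.47]. Speed limits (degrees/s): [136.94, 136.94, 180, 180, 180, 180, 180].

INTERFACE

Orientations are given as a 3x3 rotation matrix whose columns are the frame's x, y, z axes.
In Python, from station import r, camera, find_in, masks_of gives the robot as it stands.
- The arm moves only by the tool drive_tool, never from a script. Its argument "commands" is a list of rows, each a list of 7 numbers: the shift along the tool's x, y, z in units of 40 mm (1.0 is 40 mm), then the turn, a rotation vector about the tool's x, y, z in units of 5 degrees (1.0 is 5 degrees), then the opening in per cent of the stroke, from 0 (shut) to 100 (fully open). A call has 1 to 20 rows; each row shifts and turns the commanded pose from where the row before left it, along the tool's axes as they then stand; what a row does not reach is not made up. A row lasts 1/10 s, in which the tool goes at most 50 mm and 8.59 degrees, less where a joint would pass 70% of its speed; a pose out of reach is approached as far as the arm can. A call is refused whole if a number of a shift passes 1 or a number of a turn 1, either way. A call with a gripper value outside its range is refused whole. The fingers move at their own pace and stop on an object; "grip_force" is the grip in N (left out, the last holds). Time passes only in rows, so rows that do not move let the fingers close. It gives the time, the measured TCP pose, the force, the opening and the grip force at its end, in the units of the state.
- r.read_state(): the state, without advancing time (a new reading comes with each control period).
- camera(name): name is "scene" or "top"; returns a dict with "image" (400x640x3 uint8, red, green, blue), "z_map" (400x640 float32, m along the optical axis (not along the pixel's ray), 0 where there is no reading), "mtx" (3x3 intrinsics, pixels), "R" (3x3) and "t" (3): a world point X has camera coordinates R X + t. Camera axes: x right, y down, z forward; pixel columns grow to the right and rows downward; lengths in m; the calibration is good to about 2 mm. A picture is of the moment at which its call begins.
- r.sign_off(): hands the job in; it is judged then, once.
Trained networks look in the newest picture that a camera, given by its name, has taken for a name from the list of things; names that differ only in an ending like _2 or _b are one class to them, and where a whole thing is asked for, a point or a joint stands for the part that bears it (a point fixed in the world has none). Each returns a list of dicts, best first, with "confidence" (0 to 1); they miss things now and then, are a little off and sometimes report something else, mostly with a low value. They report only what shows in the picture. A call takes as long as a camera call.
- find_in(camera, label): "bbox" ([left, top, right, bottom] in pixels, round what is visible of it).
- masks_of(camera, label): "pixels" (400x640 bool, what is visible of it) and "bbox" ([left, top, right, bottom] in pixels, round what is visible of it).
The state is a dict: "clock": time; "joint_pos": joint angles; "joint_vel": joint speeds; "joint_efforts": joint torques, N m; "position": TCP position; "orientation": TCP orientation; "ft_force": force on the tool from outside, world axes, zero at the start; "ft_torque": the same for the moment, N m; "width": finger opening in m; "finger_force": force on a finger pad.
Only numpy, scipy, OpenCV 4.12 (cv2) and the standard library are available. Lean on these libraries where they do the work, as an engineer would, in place of code of your own. Each camera call takes 0.05 s, during which the arm holds its last target. There are 200 camera calls.

## Working session

There is one attempt and no reset: what is moved stays moved. The work goes in short steps, Python scripts to look and compute and a tool call to move; the robot and the scene stay as the last step left them, time stands still between calls to the robot, and variables do not carry over. Pictures are saved under pics/ and viewed, at most 10 in all, crops included, and the job is handed in when it is done.

Besides the shell and the picture viewer there is one more tool, called after ">>>" in YAML: its name, and indented under it one key for each argument. drive_tool: Moves the arm, as the interface text tells. Its arguments: {"type":"object","properties":{"commands":{"type":"array"},"grip_force":{"type":"number"}},"required":["commands"]}

```bash
mkdir -p pics
cat > h.py <<'E'
import numpy as np, cv2
from station import r, camera, find_in, masks_of
def pts(c,mask=None):
    z=c["z_map"]; v,u=np.nonzero((z>0)&(mask if mask is not None else True))
    d=z[v,u]; K=c["mtx"]
    P=np.c_[(u-K[0,2])/K[0,0]*d,(v-K[1,2])/K[1,1]*d,d]
    return (P-c["t"])@c["R"]
def save(c,n): cv2.imwrite(f"pics/{n}.png",c["image"][:,:,::-1])
E
python3 - <<'E'
from h import *
np.set_printoptions(precision=3,suppress=True)
s=r.read_state(); print(s["clock"],s["position"],s["orientation"],s["width"])
for n in("top","scene"):
    c=camera(n); save(c,n+"0")
    for l in["orange_box","orange_lid_lip","blue_box","blue_lid","green_button_top","red_button_top","wax_tin","soap_bottle","tape_roll","polish_bottle","carton_small","coating_jar"]:
        m=masks_of(n,l)
        for k in m[:2]:
            P=pts(c,k["pixels"])
            if len(P)<5: continue
            t=P[P[:,2]>np.percentile(P[:,2],95)-.012]
            print(n,l,round(k["confidence"],2),k["bbox"],"top c",t.mean(0),"min",np.percentile(t,2,0),"max",np.percentile(t,98,0))
            if "lid" in l or "box" in l:
                print("   rect",cv2.minAreaRect((t[:,:2]*1000).astype(np.float32)))
E
```

```text
0.0 [0.239 0.577 0.196] [[-0.924  0.382 -0.001]
 [ 0.382  0.924 -0.002]
 [-0.    -0.002 -1.   ]] 0.08531155550942131
top orange_box 0.69 [209.7, 161.2, 282.4, 224.6] top c [0.584 0.181 0.109] min [0.513 0.105 0.104] max [0.655 0.26  0.113]
   rect ((585.83642578125, 182.24069213867188), (160.73695373535156, 145.9266357421875), 81.57540130615234)
top orange_lid_lip 0.66 [208.6, 165.8, 278.9, 226.1] top c [0.582 0.182 0.109] min [0.513 0.105 0.104] max [0.652 0.26  0.113]
   rect ((583.348388671875, 182.8336639404297), (160.65533447265625, 141.812255859375), 81.4207992553711)
top orange_lid_lip 0.6 [292.3, 234.2, 304.7, 242.6] top c [0.467 0.05  0.022] min [0.453 0.037 0.014] max [0.481 0.064 0.026]
   rect ((465.6053161621094, 49.51091003417969), (29.93598747253418, 30.10630989074707), 89.931884765625)
top blue_box 0.84 [380.9, 158.8, 449.5, 219.6] top c [ 0.589 -0.257  0.109] min [ 0.521 -0.334  0.104] max [ 0.659 -0.18   0.113]
   rect ((590.8157958984375, -257.885498046875), (160.9999542236328, 146.22076416015625), 86.21743774414062)
top blue_lid 0.92 [382.2, 160.5, 451.2, 226.0] t
[... 3499 characters left out ...]
94 0.408 0.04 ] max [0.479 0.492 0.052]
scene polish_bottle 0.98 [461.8, 238.6, 493.4, 291.3] top c [0.617 0.455 0.139] min [0.604 0.444 0.13 ] max [0.626 0.465 0.144]
scene carton_small 0.94 [142.5, 166.7, 178.8, 202.8] top c [ 0.631 -0.44   0.061] min [ 0.585 -0.477  0.053] max [ 0.671 -0.408  0.066]
scene carton_small 0.24 [329.6, 189.6, 414.2, 274.1] top c [0.592 0.185 0.11 ] min [0.514 0.105 0.103] max [0.661 0.262 0.114]
scene coating_jar 0.72 [197.0, 147.9, 211.8, 160.8] top c [ 0.464 -0.408  0.062] min [ 0.438 -0.433  0.054] max [ 0.483 -0.387  0.067]
scene coating_jar 0.52 [142.5, 164.8, 182.3, 204.9] top c [ 0.63  -0.44   0.061] min [ 0.584 -0.477  0.053] max [ 0.671 -0.408  0.066]
```

```bash
python3 -c "
import cv2,numpy as np
a=cv2.imread('pics/top0.png')[120:300,100:520];b=cv2.imread('pics/scene0.png')[120:300,100:520]
cv2.imwrite('pics/both.png',cv2.resize(np.vstack([a,b]),None,fx=1.6,fy=1.6,interpolation=2))"
```

```text
(no output)
```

View pics/both.png

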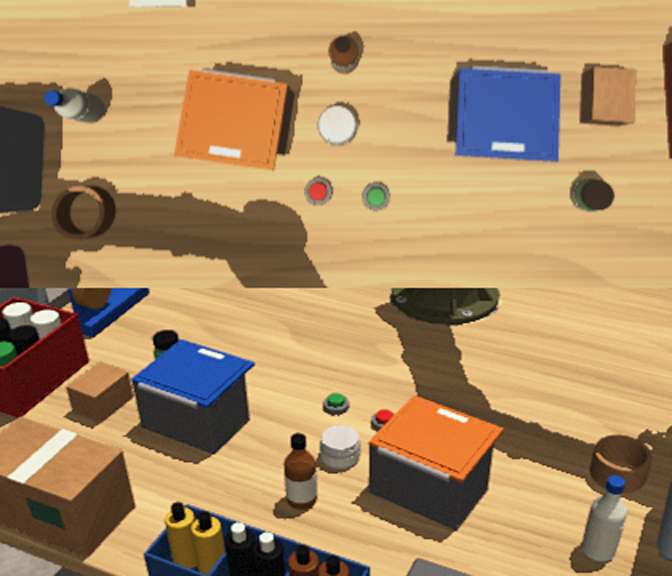

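>>> drive_tool:
  commands:
    - [0,0,0,0,0,-0.93,0]
    - [0,0,0,0,0,-0.93,0]
    - [0,0,0,0,0,-0.93,0]
    - [-0.59,-0.77,0.1,0,0,0,0]
    - [-0.59,-0.77,0.1,0,0,0,0]
    - [-0.59,-0.77,0.1,0,0,0,0]
    - [-0.59,-0.77,0.1,0,0,0,0]
    - [-0.59,-0.77,0.1,0,0,0,0]
    - [-0.59,-0.77,0.1,0,0,0,0]
    - [-0.59,-0.77,0.1,0,0,0,0]
    - [-0.59,-0.77,0.1,0,0,0,0]
    - [-0.59,-0.77,0.1,0,0,0,0]
    - [-0.59,-0.77,0.1,0,0,0,0]
    - [-0.59,-0.77,0.1,0,0,0,0]
    - [0,0,0,0,0,0,0]
  grip_force: 20

```text
clock: 2.8
position: [0.4478, 0.1983, 0.1526]
orientation: [[-0.988, 0.156, 0.0], [0.156, 0.988, -0.003], [-0.001, -0.003, -1.0]]
ft_force: [-0.4, 0.4, -0.1]
width: -0.0001
finger_force: 0.0
```

>>> drive_tool:
  commands:
    - [0,0,0,0,-1,0,0]
    - [0,0,0,0,-1,0,0]
    - [0,0,0,0,-1,0,0]
    - [0,0,0,0,-1,0,0]
    - [0,0,0,0,-1,0,0]
    - [0,0,0,0,-1,0,0]
    - [0,0,0,0,-1,0,0]
    - [0,0,0,0,-1,0,0]
    - [0,0,0,0,0,0,0]
    - [0,0,0,0,0,0,0]

```text
clock: 3.8
position: [0.4454, 0.2005, 0.1518]
orientation: [[-0.808, 0.153, 0.569], [0.117, 0.988, -0.099], [-0.577, -0.013, -0.817]]
ft_force: [-0.2, 0.3, 1.3]
width: 0.0004
finger_force: 0.0
```

```bash
cat > plan.py <<'E'
from h import *
def tool(target,rows):
    s=r.read_state(); d=(np.array(target)-s["position"])@np.array(s["orientation"])
    return (d/0.04/rows).round(3)
E
python3 - <<'E'
from plan import *
np.set_printoptions(precision=3,suppress=True)
s=r.read_state(); print(s["joint_pos"],s["position"])
c=camera("scene");save(c,"s1")
print(tool([.448,.202,.082],3), tool([.513,.192,.082],3))
print(s["orientation"])
E
```

```text
[-57.624  13.887   7.645 136.866  71.65   29.964 -33.244] [0.445 0.201 0.152]
[0.325 0.025 0.485] [-0.122  0.026  0.801]
[[-0.808  0.153  0.569]
 [ 0.117  0.988 -0.099]
 [-0.577 -0.013 -0.817]]
```

View pics/s1.png

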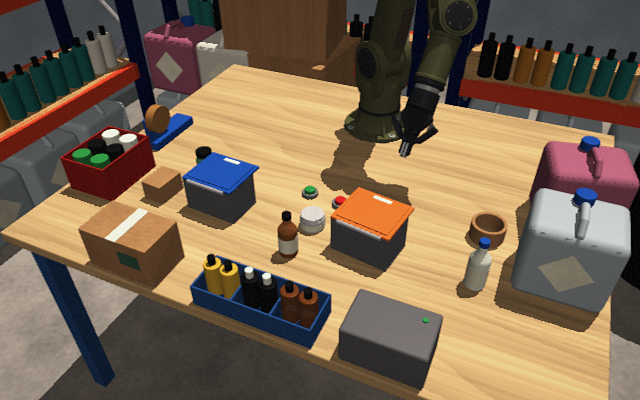

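>>> drive_tool:
  commands:
    - [0.33,0.02,0.48,0,0,0,0]
    - [0.33,0.02,0.48,0,0,0,0]
    - [0.33,0.02,0.48,0,0,0,0]
    - [0,0,0,0,0,0,0]
    - [-0.3,0,0.22,0,0,0,0]
    - [-0.3,0,0.22,0,0,0,0]
    - [-0.3,0,0.22,0,0,0,0]
    - [-0.2,0,0.15,0,0,0,0]
    - [0,0,0,0,0,0,0]

```text
clock: 4.75
position: [0.5029, 0.1917, 0.0817]
orientation: [[-0.805, 0.158, 0.571], [0.123, 0.987, -0.101], [-0.58, -0.011, -0.815]]
ft_force: [0.1, -0.3, 0.5]
width: -0.0002
finger_force: 0.0
```

Run:
```python
from plan import *
s=r.read_state(); print(s["joint_pos"],s["position"])
c=camera("scene");cv2.imwrite("pics/s2.png",cv2.resize(c["image"][100:280,280:460,::-1],None,fx=3,fy=3))
```

```text
[-50.89178598  25.7390706   10.26006324 137.44381834 103.46363411
  23.67708104 -61.32631208] [0.50292824 0.1917478  0.08172798]
```

View pics/s2.png

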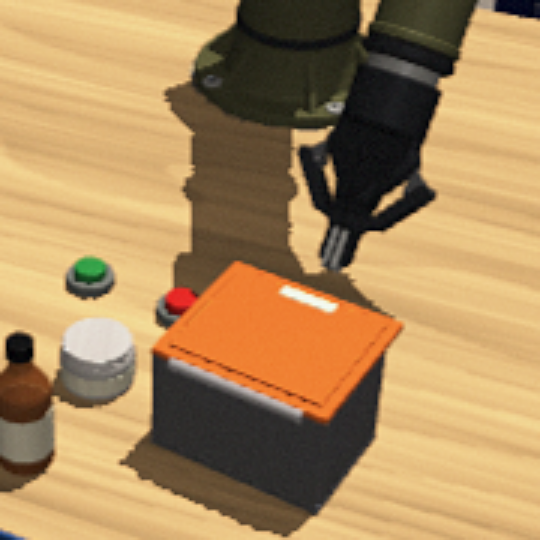

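>>> drive_tool:
  commands:
    - [-0.14,0,0.1,0,0,0,0]
    - [-0.14,0,0.1,0,0,0,0]
    - [-0.21,0,-0.21,0,0,0,0]
    - [-0.21,0,-0.21,0,0,0,0]
    - [-0.26,0,-0.18,0,0,0,0]
    - [-0.26,0,-0.18,0,0,0,0]
    - [-0.28,0,-0.14,0,0,0,0]
    - [-0.28,0,-0.14,0,0,0,0]
    - [0,0,0,0,0,0,0]

```text
clock: 5.7
position: [0.5402, 0.1876, 0.1517]
orientation: [[-0.805, 0.157, 0.572], [0.122, 0.988, -0.099], [-0.58, -0.01, -0.814]]
ft_force: [0.7, 0.0, -1.1]
width: 0.0
finger_force: 0.0
```

Run:
```python
from plan import *
s=r.read_state(); print(s["joint_pos"],s["position"],s["ft_force"])
c=camera("scene");cv2.imwrite("pics/s3.png",cv2.resize(c["image"][100:280,280:460,::-1],None,fx=3,fy=3))
```

```text
[-51.36460923  18.88249242  15.90505881 129.18868243  71.05481329
  21.34573115 -21.41742654] [0.54016785 0.18756861 0.15167688] [ 0.69622145  0.03528301 -1.06985626]
```

View pics/s3.png

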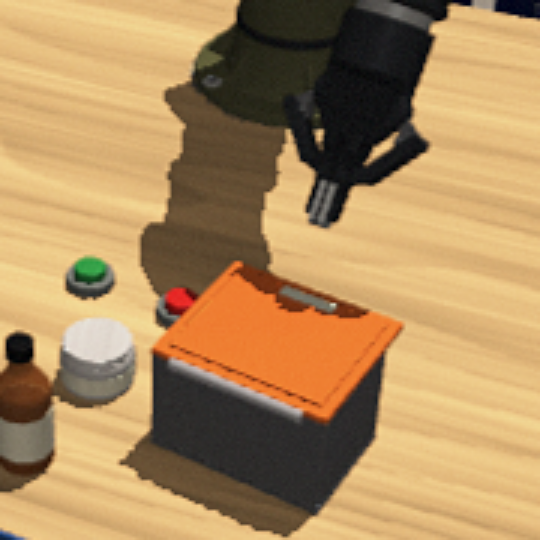

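>>> drive_tool:
  commands:
    - [0.51,0,-0.36,0,0,0,0]
    - [0.51,0,-0.36,0,0,0,0]
    - [0.51,0,-0.36,0,0,0,0]
    - [0,0,0,0,0,0,0]
    - [0.35,0,0.49,0,0,0,0]
    - [0.35,0,0.49,0,0,0,0]
    - [0.35,0,0.49,0,0,0,0]
    - [0,0,0,0,0,0,0]
    - [-0.3,0,0.22,0,0,0,0]
    - [-0.3,0,0.22,0,0,0,0]
    - [-0.3,0,0.22,0,0,0,0]
    - [0,0,0,0,0,0,0]

```text
clock: 6.95
position: [0.512, 0.1904, 0.0794]
orientation: [[-0.804, 0.159, 0.573], [0.123, 0.987, -0.101], [-0.582, -0.01, -0.813]]
ft_force: [0.3, -0.6, -0.5]
width: 0.0001
finger_force: 0.0
```

>>> drive_tool:
  commands:
    - [-0.08,0,0.06,0,0,0,0]
    - [-0.08,0,0.06,0,0,0,0]
    - [-0.08,0,0.06,0,0,0,0]
    - [-0.08,0,0.06,0,0,0,0]
    - [0,0,0,0,0,0,0]
    - [0,0,0,0,0,0,0]

```text
clock: 7.55
position: [0.5245, 0.1887, 0.0774]
orientation: [[-0.807, 0.156, 0.57], [0.12, 0.988, -0.1], [-0.579, -0.012, -0.815]]
ft_force: [0.9, 0.5, 0.0]
width: 0.0001
finger_force: 0.0
```

>>> drive_tool:
  commands:
    - [-0.15,0,-0.13,0,0,0,0]
    - [-0.15,0,-0.13,0,0,0,0]
    - [-0.15,0,-0.13,0,0,0,0]
    - [0,0,0,0,0,0,0]

```text
clock: 7.95
position: [0.5305, 0.1884, 0.1014]
orientation: [[-0.806, 0.156, 0.571], [0.121, 0.988, -0.1], [-0.58, -0.011, -0.815]]
ft_force: [0.1, 0.4, -0.1]
width: -0.0002
finger_force: 0.0
```

```bash
cat > lid.py <<'E'
from h import *
def lid(name="scene"):
    c=camera(name); P=pts(c); h=cv2.cvtColor(c["image"],cv2.COLOR_RGB2HSV)[c["z_map"]>0]
    Q=P-[.652,.172,.1005]; u=Q[:,:2]@[.989,-.148]; v=Q[:,:2]@[.148,.989]; z=Q[:,2]
    k=(h[:,0]>5)&(h[:,0]<16)&(h[:,1]>200)&(h[:,2]>60)&(abs(v)<.075)&(abs(u)<.17)&(z>-.01)&(z<.18)
    u,z=u[k],z[k]
    rr=np.hypot(u,z); g=rr>.08
    print(name,"n",g.sum(),"lid angle deg",np.percentile(np.degrees(np.arctan2(z[g],-u[g])),[10,50,90]).round(1))
    return c
E
python3 -c "
from lid import *
s=r.read_state(); print(s['position'],s['ft_force']);lid();lid('top')"
```

```text
[0.53046778 0.18844048 0.10140255] [ 0.08979532  0.44168563 -0.14027463]
scene n 636 lid angle deg [3.8 5.8 7.7]Traceback (most recent call last):
  File "<string>", line 3, in <module>
    s=r.read_state(); print(s['position'],s['ft_force']);lid();lid('top')
                                                               ~~~^^^^^^^
  File "lid.py", line 8, in lid
    print(name,"n",g.sum(),"lid angle deg",np.percentile(np.degrees(np.arctan2(z[g],-u[g])),[10,50,90]).round(1))
                                           ~~~~~~~~~~~~~^^^^^^^^^^^^^^^^^^^^^^^^^^^^^^^^^^^^^^^^^^^^^^^
    return _quantile_unchecked(
        a, q, axis, out, overwrite_input, method, keepdims, weights)
    return _ureduce(a,
                    func=_quantile_ureduce_func,
    ...<5 lines>...
                    overwrite_input=overwrite_input,
                    method=method)
    r = func(a, **kwargs)
    result = _quantile(arr,
                       quantiles=q,
    ...<2 lines>...
                       out=out,
                       weights=wgt)
    slices_having_nans = np.isnan(arr[-1, ...])
                                  ~~~^^^^^^^^^
IndexError: index -1 is out of bounds for axis 0 with size 0
```

Run:
```python
from h import *
c=camera("scene");a=cv2.resize(c["image"][100:280,280:460,::-1],None,fx=2.2,fy=2.2)
c=camera("top");b=cv2.resize(c["image"][130:260,190:320,::-1],(396,396))
cv2.imwrite("pics/s4.png",np.hstack([a,b]))
```

```text
(no output)
```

View pics/s4.png

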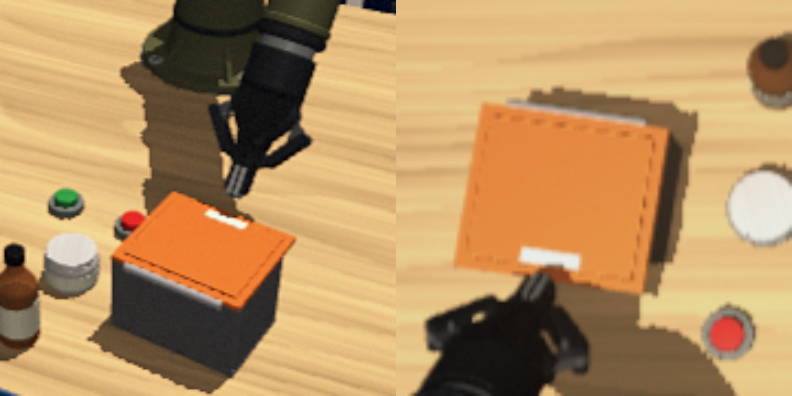

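```bash
cat > lid.py <<'E'
from h import *
def lid(name="scene"):
    c=camera(name); P=pts(c); h=cv2.cvtColor(c["image"],cv2.COLOR_RGB2HSV)[c["z_map"]>0]
    Q=P-[.652,.172,.1005]; u=Q[:,:2]@[.989,-.148]; v=Q[:,:2]@[.148,.989]; z=Q[:,2]
    o=(h[:,0]>4)&(h[:,0]<14)&(h[:,1]>190)&(abs(v)<.085)&(abs(u)<.17)&(z>-.01)&(z<.18)
    if o.sum()<30: print(name,"few orange",o.sum());return c
    f=np.polyfit(u[o],z[o],1); print(name,o.sum(),"slope deg",-np.degrees(np.arctan(f[0])).round(1),"u",np.percentile(u[o],[1,99]).round(3),"z",np.percentile(z[o],[2,98]).round(3),"v",np.percentile(v[o],[1,99]).round(3))
    return c
def dark():
    for n in("scene","top"):
        c=camera(n);P=pts(c);g=c["image"][c["z_map"]>0].max(1)
        Q=P-[.652,.172,.1005]; u=Q[:,:2]@[.989,-.148]; v=Q[:,:2]@[.148,.989]; z=Q[:,2]
        k=(g<110)&(abs(v)<.02)&(u<-.1)&(u>-.19)&(z>-.05)&(z<.1)
        for a in np.arange(-.04,.1,.01):
            j=k&(abs(z-a)<.005)
            if j.sum()>2: print(n,"z",a.round(3),"u",u[j].min().round(3),u[j].max().round(3))
E
python3 -c "
from lid import *
lid();lid('top');dark()
p=r.read_state()['position']-np.array([.652,.172,.1005]);print(p@[.989,-.148,0],p@[.148,.989,0],p[2])"
```

```text
scene 2266 slope deg 0.4 u [-0.139 -0.002] z [0.005 0.014] v [-0.078  0.079]
top few orange 21
scene z 0.01 u -0.142 -0.127
scene z 0.03 u -0.146 -0.143
scene z 0.04 u -0.158 -0.134
scene z 0.05 u -0.163 -0.139
scene z 0.06 u -0.168 -0.146
scene z 0.07 u -0.188 -0.153
scene z 0.08 u -0.19 -0.155
scene z 0.09 u -0.187 -0.163
scene z 0.1 u -0.183 -0.167
top z 0.04 u -0.157 -0.136
top z 0.05 u -0.159 -0.139
top z 0.06 u -0.177 -0.148
top z 0.07 u -0.181 -0.154
top z 0.08 u -0.178 -0.16
top z 0.09 u -0.179 -0.166
top z 0.1 u -0.179 -0.167
-0.12298173123462461 -0.00229356392114545 -0.00018786781786944706
```

```bash
python3 -c "
from lid import *
np.set_printoptions(precision=3,suppress=True)
s=r.read_state();R=np.array(s['orientation']);p=np.array(s['position'])
for n in('scene','top'):
    c=camera(n);P=pts(c);Q=(P-p)@R
    k=(abs(Q[:,0])<.03)&(abs(Q[:,1])<.03)&(Q[:,2]>-.1)&(Q[:,2]<.03)&(P[:,2]>.02)
    Q=Q[k];C=c['image'][c['z_map']>0][k]
    sat=C.max(1).astype(int)-C.min(1)<45
    for a in np.arange(-.09,.03,.01):
        j=sat&(abs(Q[:,2]-a)<.005)
        if j.sum()>0: print(n,'toolz %.2f'%a,j.sum(),Q[j].min(0),Q[j].max(0),C[j].mean(0).astype(int))
"
```

```text
scene toolz -0.09 92 [-0.019 -0.03  -0.095] [ 0.012  0.03  -0.085] [19 19 20]
scene toolz -0.08 72 [-0.022 -0.028 -0.085] [ 0.005  0.029 -0.075] [19 19 20]
scene toolz -0.07 44 [-0.017 -0.013 -0.075] [ 0.004  0.015 -0.065] [51 50 48]
scene toolz -0.06 45 [-0.014 -0.015 -0.065] [-0.002  0.013 -0.055] [58 57 55]
scene toolz -0.05 45 [-0.017 -0.014 -0.055] [ 0.006  0.014 -0.045] [61 60 58]
scene toolz -0.04 27 [-0.015 -0.014 -0.045] [ 0.002  0.012 -0.037] [72 70 66]
scene toolz -0.01 49 [-0.012 -0.022 -0.013] [-0.     0.026 -0.006] [237 240 225]
top toolz -0.09 93 [-0.016 -0.03  -0.095] [ 0.009  0.03  -0.085] [28 24 20]
top toolz -0.08 47 [-0.014 -0.029 -0.085] [ 0.007  0.024 -0.075] [38 32 26]
top toolz -0.07 23 [-0.014 -0.015 -0.075] [-0.007  0.009 -0.065] [57 52 46]
top toolz -0.06 25 [-0.014 -0.014 -0.063] [ 0.002  0.009 -0.056] [58 52 47]
top toolz -0.05 31 [-0.014 -0.014 -0.054] [ 0.004  0.011 -0.045] [60 53 46]
top toolz -0.04 4 [-0.012 -0.011 -0.045] [-0.008  0.002 -0.042] [72 59 50]
top toolz -0.03 1 [-0.007 -0.006 -0.035] [-0.007 -0.006 -0.035] [80 60 48]
top toolz -0.01 77 [-0.011 -0.021 -0.014] [-0.001  0.026 -0.005] [230 229 222]
top toolz -0.00 7 [-0.01  -0.02  -0.005] [-0.007  0.024 -0.003] [232 217 200]
```

>>> drive_tool:
  commands:
    - [0.46,0,-0.64,0,0,0,0]
    - [0.46,0,-0.64,0,0,0,0]
    - [0,0,0,0,0,0,0]
    - [0,0,0,0,0,0,0]

```text
clock: 8.85
position: [0.4713, 0.1984, 0.1214]
orientation: [[-0.806, 0.155, 0.571], [0.119, 0.988, -0.099], [-0.579, -0.011, -0.815]]
ft_force: [0.7, 0.3, -0.3]
width: -0.0001
finger_force: 0.0
```

```bash
cat > tip.py <<'E'
from lid import *
np.set_printoptions(precision=3,suppress=True)
s=r.read_state();R=np.array(s['orientation']);p=np.array(s['position']);print(p,s['joint_pos'])
for n in('scene','top'):
    c=camera(n);P=pts(c);Q=(P-p)@R
    k=(abs(Q[:,0])<.03)&(abs(Q[:,1])<.025)&(Q[:,2]>-.1)&(Q[:,2]<.05)&(P[:,2]>.02)
    Q=Q[k];C=c['image'][c['z_map']>0][k]
    for a in np.arange(-.09,.05,.01):
        j=(abs(Q[:,2]-a)<.005)
        if j.sum()>0: print(n,'toolz %.2f'%a,j.sum(),Q[j].min(0),Q[j].max(0),C[j].mean(0).astype(int))
    save(c,"tip_"+n)
E
python3 tip.py
```

```text
[0.471 0.198 0.121] [-65.617  20.407  23.769 137.499  84.784  20.174 -43.94 ]
scene toolz -0.09 71 [-0.018 -0.025 -0.095] [ 0.012  0.024 -0.086] [22 22 21]
scene toolz -0.08 68 [-0.018 -0.023 -0.085] [ 0.013  0.024 -0.075] [21 21 21]
scene toolz -0.07 45 [-0.015 -0.015 -0.074] [ 0.008  0.014 -0.066] [56 53 50]
scene toolz -0.06 48 [-0.019 -0.014 -0.065] [ 0.007  0.014 -0.055] [68 65 59]
scene toolz -0.05 46 [-0.017 -0.015 -0.054] [ 0.004  0.014 -0.045] [67 63 58]
scene toolz -0.04 28 [-0.015 -0.012 -0.045] [ 0.01   0.011 -0.036] [78 75 70]
scene toolz 0.03 5 [-0.029 -0.019  0.034] [-0.024  0.02   0.035] [170  92  44]
scene toolz 0.04 18 [-0.03  -0.025  0.035] [-0.023  0.025  0.038] [229 113  42]
top toolz -0.09 80 [-0.016 -0.023 -0.094] [ 0.009  0.025 -0.085] [20 18 16]
top toolz -0.08 57 [-0.016 -0.025 -0.085] [ 0.008  0.023 -0.076] [48 40 31]
top toolz -0.07 31 [-0.014 -0.015 -0.075] [-0.006  0.011 -0.065] [52 48 42]
top toolz -0.06 32 [-0.013 -0.015 -0.064] [ 0.004  0.012 -0.055] [62 57 49]
top toolz -0.05 38 [-0.015 -0.015 -0.055] [ 0.004  0.013 -0.046] [60 54 46]
top toolz -0.04 22 [-0.014 -0.013 -0.045] [ 0.001  0.012 -0.037] [116 100  76]
top toolz 0.03 1 [-0.027  0.001  0.035] [-0.027  0.001  0.035] [226 153  82]
top toolz 0.04 38 [-0.03  -0.024  0.035] [-0.025  0.023  0.044] [226 141  68]
```

>>> drive_tool:
  commands:
    - [0.065,0,0.52,0,0,0,0]
    - [0.065,0,0.52,0,0,0,0]
    - [0.065,0,0.52,0,0,0,0]
    - [0.065,0,0.52,0,0,0,0]
    - [0,0,0,0,0,0,0]
    - [0,0,0,0,0,0,0]

```text
clock: 9.55
position: [0.5105, 0.1892, 0.0468]
orientation: [[-0.807, 0.158, 0.569], [0.121, 0.987, -0.103], [-0.578, -0.014, -0.816]]
ft_force: [-0.2, 0.2, 1.0]
width: -0.0001
finger_force: 0.0
```

>>> drive_tool:
  commands:
    - [-0.14,0,0.1,0,0,0,0]
    - [-0.14,0,0.1,0,0,0,0]
    - [-0.14,0,0.1,0,0,0,0]
    - [-0.14,0,0.1,0,0,0,0]
    - [0,0,0,0,0,0,0]
    - [-0.13,0,-0.12,0,0,0,0]
    - [-0.13,0,-0.12,0,0,0,0]
    - [-0.13,0,-0.12,0,0,0,0]
    - [0,0,0,0,0,0,0]

```text
clock: 10.45
position: [0.5403, 0.1864, 0.0676]
orientation: [[-0.808, 0.154, 0.568], [0.119, 0.988, -0.099], [-0.576, -0.012, -0.817]]
ft_force: [-5.7, 1.3, -0.4]
width: -0.0001
finger_force: 2.3
```

```bash
python3 -c "
from lid import *
lid()
p=r.read_state()['position']-np.array([.652,.172,.1005]);print(p@[.989,-.148,0],p@[.148,.989,0],p[2])"
```

```text
scene 2638 slope deg 9.6 u [-0.136 -0.001] z [0.007 0.032] v [-0.078  0.079]
-0.1125163874330944 -0.0022724379712083112 -0.03300661460528011
```

>>> drive_tool:
  commands:
    - [-0.24,0,-0.19,0,0,0,0]
    - [-0.24,0,-0.19,0,0,0,0]
    - [-0.27,0,-0.15,0,0,0,0]
    - [-0.27,0,-0.15,0,0,0,0]
    - [-0.29,0,-0.1,0,0,0,0]
    - [-0.29,0,-0.1,0,0,0,0]
    - [-0.3,0,-0.05,0,0,0,0]
    - [-0.3,0,-0.05,0,0,0,0]
    - [0,0,0,0,0,0,0]

```text
clock: 11.4
position: [0.5922, 0.1788, 0.1525]
orientation: [[-0.805, 0.158, 0.572], [0.123, 0.987, -0.1], [-0.581, -0.01, -0.814]]
ft_force: [0.2, 1.2, -0.1]
width: 0.0001
finger_force: 0.2
```

```bash
python3 -c "
from lid import *
lid()
p=r.read_state()['position']-np.array([.652,.172,.1005]);print(p@[.989,-.148,0],p@[.148,.989,0],p[2],r.read_state()['joint_pos'])"
```

```text
scene 3559 slope deg 51.2 u [-0.083  0.002] z [0.008 0.112] v [-0.078  0.078]
-0.061137591690214106 -0.002232136531189603 0.05101888172056179 [-49.90414276  22.20773337  21.69504016 124.20818212  63.32875224
  16.38603793  -9.27078504]
```

>>> drive_tool:
  commands:
    - [-0.25,0,0,0,0,0,0]
    - [-0.25,0,0,0,0,0,0]
    - [-0.25,0,0.05,0,0,0,0]
    - [-0.25,0,0.05,0,0,0,0]
    - [-0.23,0,0.09,0,0,0,0]
    - [-0.23,0,0.09,0,0,0,0]
    - [0,0,0,0,0,0,0]

```text
clock: 12.15
position: [0.6446, 0.1705, 0.1752]
orientation: [[-0.806, 0.157, 0.57], [0.121, 0.988, -0.101], [-0.579, -0.013, -0.815]]
ft_force: [-0.7, 1.2, 0.2]
width: 0.0002
finger_force: 0.0
```

```bash
python3 -c "
from lid import *
lid()
p=r.read_state()['position']-np.array([.652,.172,.1005]);print(p@[.989,-.148,0],p@[.148,.989,0],p[2],r.read_state()['joint_pos'])"
```

```text
scene 3148 slope deg 80.1 u [-0.019  0.006] z [0.007 0.14 ] v [-0.078  0.078]
-0.007842229075357662 -0.0025908804183471116 0.0743674804961667 [-39.07936667  22.31426981  13.08517385 116.63814077  52.40842863
  20.45854858   6.57448651]
```

>>> drive_tool:
  commands:
    - [-0.21,0,0.13,0,0,0,0]
    - [-0.21,0,0.13,0,0,0,0]
    - [-0.19,0,0.16,0,0,0,0]
    - [-0.19,0,0.16,0,0,0,0]
    - [-0.17,0,0.18,0,0,0,0]
    - [0,0,0,0,0,0,0]
    - [0,0,0,0,0,0,0]

```text
clock: 12.9
position: [0.6927, 0.1629, 0.1727]
orientation: [[-0.807, 0.157, 0.57], [0.121, 0.988, -0.101], [-0.578, -0.013, -0.816]]
ft_force: [0.6, -0.6, 0.6]
width: 0.0001
finger_force: 0.0
```

```bash
python3 -c "
from lid import *
c=lid();save(c,'open')
p=r.read_state()['position']-np.array([.652,.172,.1005]);print(p@[.989,-.148,0],p@[.148,.989,0],p[2],r.read_state()['joint_pos'])"
```

```text
scene 1556 slope deg -66.4 u [0.009 0.063] z [0.01  0.129] v [-0.078  0.08 ]
0.04126428719544285 -0.002746897911585775 0.07234471027772416 [-32.71387731  25.27347888   9.42097313 111.07542804  48.56369115
  20.88264208  13.52321689]
```

View pics/open.png

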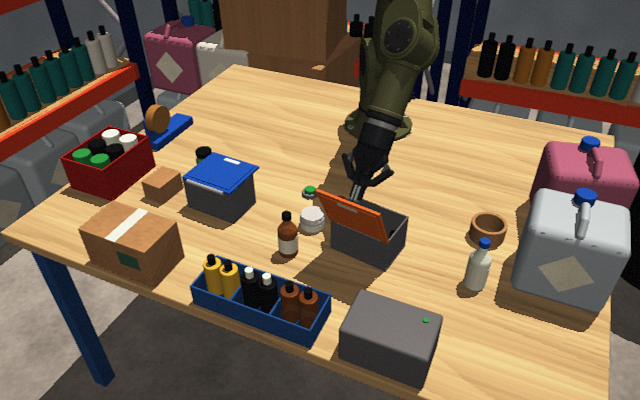

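>>> drive_tool:
  commands:
    - [0.49,0,-0.6,0,0,0,0]
    - [0.49,0,-0.6,0,0,0,0]
    - [0.49,0,-0.6,0,0,0,0]
    - [0.49,0,-0.6,0,0,0,0]
    - [0.49,0,-0.6,0,0,0,0]
    - [0,0,0,0,1,0,0]
    - [0,0,0,0,1,0,0]
    - [0,0,0,0,1,0,0]
    - [0,0,0,0,1,0,0]
    - [0,0,0,0,1,0,0]
    - [0,0,0,0,1,0,0]
    - [0,0,0,0,1,0,0]
    - [0,0,0,0,0,0,0]

```text
clock: 14.25
position: [0.5474, 0.1846, 0.2136]
orientation: [[-0.987, 0.162, 0.022], [0.161, 0.987, -0.019], [-0.025, -0.015, -1.0]]
ft_force: [-0.1, -0.7, 0.0]
width: -0.0002
finger_force: 0.0
```

```bash
python3 -c "
from plan import *
np.set_printoptions(precision=3,suppress=True)
print(tool([.459,-.049,.15],7),r.read_state()['joint_pos'])
for n in('top','scene'):
  c=camera(n);P=pts(c);C=c['image'][c['z_map']>0].astype(int)
  for nm,k in(('green',(C[:,1]>C[:,0]*1.4)&(C[:,1]>C[:,2]*1.4)),('red',(C[:,0]>C[:,1]*2.2)&(C[:,0]>C[:,2]*2.2))):
    for y in(-.049,.05):
      j=k&(abs(P[:,0]-.463)<.04)&(abs(P[:,1]-y)<.04)&(P[:,2]>.018)
      if j.sum()>5: print(n,nm,j.sum(),(P[j].min(0)+P[j].max(0))/2,np.median(P[j],0),P[j].max(0)[2])
"
```

```text
[ 0.182 -0.871  0.236] [-20.059  23.276  -3.031  92.779   3.023  63.277  56.53 ]
top green 78 [ 0.457 -0.049  0.023] [ 0.456 -0.05   0.023] 0.02723290415495786
top red 93 [0.467 0.05  0.022] [0.467 0.051 0.022] 0.0267022598081091
scene green 64 [ 0.461 -0.048  0.024] [ 0.464 -0.048  0.024] 0.02912512969748078
scene red 12 [0.459 0.051 0.025] [0.459 0.052 0.024] 0.02831134225483492
```

>>> drive_tool:
  commands:
    - [0.18,-0.87,0.24,0,0,0,0]
    - [0.18,-0.87,0.24,0,0,0,0]
    - [0.18,-0.87,0.24,0,0,0,0]
    - [0.18,-0.87,0.24,0,0,0,0]
    - [0.18,-0.87,0.24,0,0,0,0]
    - [0.18,-0.87,0.24,0,0,0,0]
    - [0.18,-0.87,0.24,0,0,0,0]
    - [0,0,0,0,0,0,0]
    - [0,0,0,0,0,0,0]

```text
clock: 15.25
position: [0.4578, -0.0475, 0.1496]
orientation: [[-0.987, 0.159, 0.024], [0.158, 0.987, -0.019], [-0.027, -0.015, -1.0]]
ft_force: [0.3, 0.4, 1.2]
width: 0.0002
finger_force: 0.0
```

```bash
python3 tip.py; python3 -c "
from plan import *
print(tool([.459,-.049,.06],4))"
```

```text
[ 0.458 -0.048  0.15 ] [  1.79   16.586   0.245 115.299   1.353  46.693  81.983]
scene toolz -0.09 65 [-0.016 -0.025 -0.094] [ 0.017  0.024 -0.085] [21 20 19]
scene toolz -0.08 43 [-0.015 -0.023 -0.085] [-0.004  0.024 -0.075] [20 19 19]
scene toolz -0.07 29 [-0.016 -0.011 -0.075] [ 0.006  0.015 -0.065] [44 43 40]
scene toolz -0.06 39 [-0.012 -0.015 -0.065] [ 0.008  0.015 -0.055] [54 50 45]
scene toolz -0.05 38 [-0.016 -0.014 -0.055] [ 0.007  0.015 -0.045] [56 51 44]
scene toolz -0.04 11 [-0.011 -0.005 -0.044] [-0.     0.011 -0.036] [64 61 56]
[ 0.012 -0.008  0.561]
```

>>> drive_tool:
  commands:
    - [0.01,0,0.61,0,0,0,0]
    - [0.01,0,0.61,0,0,0,0]
    - [0.01,0,0.61,0,0,0,0]
    - [0.01,0,0.61,0,0,0,0]
    - [0.01,0,0.61,0,0,0,0]
    - [0.01,0,0.61,0,0,0,0]
    - [0,0,0,0,0,0,0]
    - [0,0,0,0,0,0,0]

```text
clock: 16.15
position: [0.46, -0.049, 0.0032]
orientation: [[-0.987, 0.157, 0.023], [0.156, 0.988, -0.018], [-0.026, -0.015, -1.0]]
ft_force: [-0.9, -0.4, 0.6]
width: -0.0001
finger_force: 0.0
```

Run:
```python
from lid import *
a=camera("scene");b=camera("top");lid()
A=cv2.resize(a["image"][140:240,250:380,::-1],(520,400),interpolation=2);B=cv2.resize(b["image"][205:275,300:370,::-1],(280,280),interpolation=2)
o=np.zeros((400,800,3),np.uint8);o[:,:520]=A;o[:280,520:]=B;cv2.imwrite("pics/btn.png",o)
```

```text
scene 1543 slope deg -66.3 u [0.008 0.063] z [0.01  0.128] v [-0.077  0.08 ]
```

View pics/btn.png

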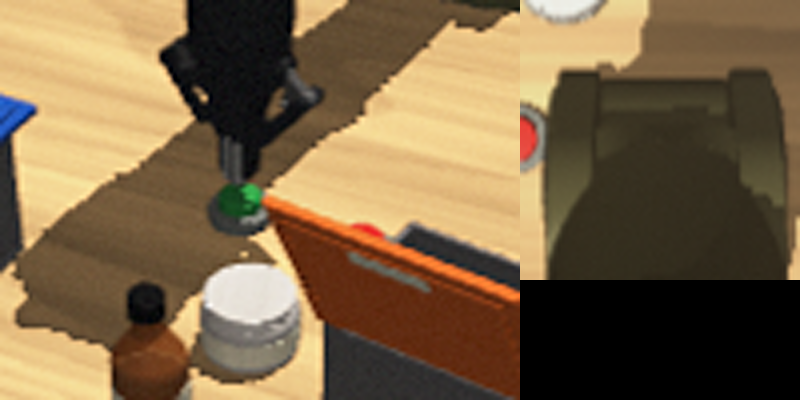

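>>> drive_tool:
  commands:
    - [0,0,0.15,0,0,0,0]
    - [0,0,0.15,0,0,0,0]
    - [0,0,0.05,0,0,0,0]
    - [0,0,0.05,0,0,0,0]
    - [0,0,0,0,0,0,0]

```text
clock: 16.8
position: [0.46, -0.0505, -0.0133]
orientation: [[-0.987, 0.159, 0.023], [0.158, 0.987, -0.019], [-0.025, -0.015, -1.0]]
ft_force: [0.2, -0.0, 2.0]
width: -0.0001
finger_force: 0.8
```

>>> drive_tool:
  commands:
    - [0,0,0.05,0,0,0,0]
    - [0,0,0.05,0,0,0,0]
    - [0,0,0,0,0,0,0]
    - [0,0,0,0,0,0,0]

```text
clock: 17.2
position: [0.4601, -0.0505, -0.0171]
orientation: [[-0.987, 0.158, 0.023], [0.158, 0.987, -0.019], [-0.026, -0.015, -1.0]]
ft_force: [-2.6, 0.5, 3.6]
width: 0.0
finger_force: 1.7
```

Contact at about −0.012; keep pressing until the force jumps at the end stop.

>>> drive_tool:
  commands:
    - [0,0,0.04,0,0,0,0]
    - [0,0,0.04,0,0,0,0]
    - [0,0,0,0,0,0,0]
    - [0,0,0,0,0,0,0]

```text
clock: 17.6
position: [0.4601, -0.0505, -0.0186]
orientation: [[-0.987, 0.159, 0.024], [0.158, 0.987, -0.019], [-0.027, -0.015, -1.0]]
ft_force: [-7.9, 3.1, 30.7]
width: -0.0001
finger_force: 15.4
```

>>> drive_tool:
  commands:
    - [0,0,-0.1,0,0,0,0]
    - [0,0,-0.2,0,0,0,0]
    - [0,0,-0.6,0,0,0,0]
    - [0,0,-0.8,0,0,0,0]
    - [0,0,-0.8,0,0,0,0]
    - [0,0,-0.8,0,0,0,0]
    - [0,0,-0.8,0,0,0,0]
    - [0,0,0,0,0,0,0]
    - [0,0,0,0,0,0,0]

```text
clock: 18.5
position: [0.4572, -0.0476, 0.1443]
orientation: [[-0.987, 0.159, 0.026], [0.158, 0.987, -0.019], [-0.028, -0.015, -0.999]]
ft_force: [-0.6, 0.6, -0.9]
width: -0.0
finger_force: 0.0
```

```bash
python3 -c "
from lid import *
c=lid();save(c,'end');P=pts(c);C=c['image'][c['z_map']>0].astype(int)
k=(C[:,1]>C[:,0]*1.4)&(C[:,1]>C[:,2]*1.4)&(abs(P[:,0]-.463)<.04)&(abs(P[:,1]+.049)<.04)&(P[:,2]>.01)
print('green z',np.median(P[k],0),k.sum(),P[k][:,2].max())
a=cv2.imread('pics/s1.png').astype(int);print(r.read_state()['position'])"
```

```text
scene 1540 slope deg -66.2 u [0.007 0.063] z [0.009 0.129] v [-0.077  0.08 ]
green z [ 0.4639332  -0.04807843  0.02351848] 76 0.2073666296193286
[ 0.45641095 -0.04760523  0.14345758]
```

View pics/end.png

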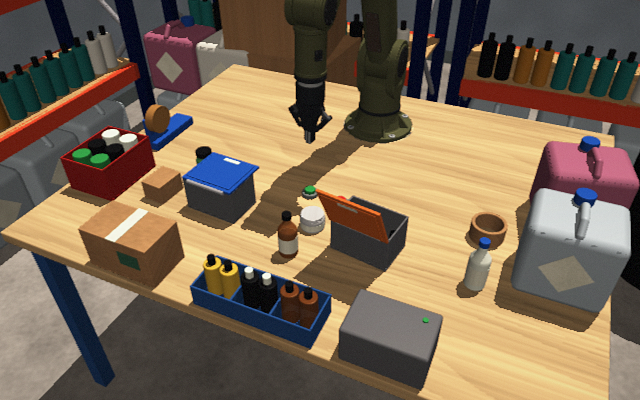

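The picture shows the orange lid leaning open at (355,215), the green button back out at (310,190), and everything else in place. The arm is clear.

```bash
python3 -c "
from station import r
print(r.sign_off())"
```

```text
the job is handed in; nothing more can be done
None
```

The job is handed in: the orange lid leans open by itself at about 114° (2.0 rad), the green button was pressed to its stop (31 N) and came back out, and nothing else appears moved; the first two tries at the lid missed because the real fingertips sit about 38 mm short of the reported TCP, which I then allowed for.

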